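# Unfold the jar press crank and clamp the lid

### The arm

A 7-joint arm with a two-finger parallel gripper is mounted at the origin on the work surface. World frame = base frame: x ahead of the robot, y to its left, z up, the work surface at z = 0. Lengths are in m, angles in rad, forces in N, time in s.
With the tool pointing down it reaches from about 0.425 to 0.825 m from the base axis. Payload 3.6 kg.
Tool frame: the origin (TCP) lies at the very end of the fingers, on their centre line; the grasp point (between the pads) lies 19 mm behind it; z points along the fingers, y is the line along which they close (so a half turn about z gives the same grasp; the last joint's range is limited). The gripper opens to 85 mm and grips with 20 to 120 N. Pads are 22 mm wide; open, the fingers measure 114 mm over their backs; the gripper's body (76 mm by 85 mm) begins 54 mm behind the grasp point. The pads swing forward as they close: fully open they stand 13 mm farther back than shut.
Start: joints at [1.091, 0.615, -0.013, 1.423, 0.008, 1.103, -0.04], TCP at [0.284, -0.584, 0.231] pointing down, gripper open.
Joint ranges: [-3.12, 3.12], [-0.3, 2.06], [-1.34, 1.32], [0.26, 2.42], [-1.36, 4.5], [0.01, 1.98], [-2.84, 2.84]. Speed limits (rad/s): [2.79, 2.79, 3.14, 3.14, 3.14, 3.14, 3.14].

### API

Orientations are given as a rotation vector (axis times angle).
In Python, from bench import sense, camera, close_job gives the robot as it stands.
- The arm moves only by the tool move_arm, never from a script. Its argument "deltas" is a list that holds one entry, the list of rows, each a list of 5 numbers: the shift along the tool's x, y, z in cm, then the turn about the tool's z in degrees, then the closure in counts, from 0 (fully open) to 255 (shut). In form: [[[x, y, z, turn, fingers], ...]]. A call has exactly 5 rows; each row is the pose to reach, as a shift and turn from the pose commanded when the call began, along the tool's axes at that moment; what a row does not reach only later rows make up. A row lasts 1/8 s, in which the tool goes at most 62.5 mm and 10.7 degrees, less where a joint would pass 70% of its speed; a pose out of reach is approached as far as the arm can. A call with a gripper value outside its range is refused whole. The fingers move at their own pace and stop on an object; "grip_force" is the grip in N (left out, the last holds). Time passes only in rows, so rows that repeat a pose let the fingers close, or fill a call up. It gives the time, the measured TCP pose, the force, the opening and the grip force at its end, in the units of the state.
- sense(): the state, without advancing time (a new reading comes with each control period).
- camera(name): name is "side" or "top"; returns a dict with "img" (400x640x3 uint8, red, green, blue), "mtx" (3x3 intrinsics, pixels), "view" (4x4, takes a point from world to camera coordinates). Camera axes: x right, y down, z forward; pixel columns grow to the right and rows downward; lengths in m; the calibration is good to about 2 mm. A picture is of the moment at which its call begins. There is no depth.
- close_job(): hands the job in; it is judged then, once.
The state is a dict: "clock": time; "joint_pos": joint angles; "qvel": joint speeds; "tau": joint torques, N m; "ee_pos": TCP position; "eef_rot": TCP orientation; "wrist_force": force on the tool from outside, world axes, zero at the start; "ft_torque": the same for the moment, N m; "gripper_width": opening from 0.0 (shut) to 1.0 (fully open); "grasp_force": force on a finger pad.
Only numpy, scipy, OpenCV 4.12 (cv2) and the standard library are available. Lean on these libraries where they do the work, as an engineer would, in place of code of your own. Each camera call takes 0.05 s, during which the arm holds its last target. There are 200 camera calls.

### The job

The jar press has been put away with its crank grip (a stem with a red ball knob) folded down along the crank arm. Swing the grip fully upright into its working position without turning the crank, then crank clockwise until the pad bears firmly on the jar's lid, with about 28 N (less than 15 N will not seal, more than 40 N strains the glass and 60 N breaks it). Let go and leave the jar clamped with the grip still upright; work the press by its crank only and leave the other things on the table where they are.

Things in the scene. Friction and masses are not known exactly. Their poses are not given: they have to be found in the camera images.
- crank_axis (a point): On the crank's vertical axis, at the top of the press's green head (62 x 190 mm, top 210 mm above the table). The crank hub stands here, 28 mm across, 35 mm high. Clockwise turning lowers the pad 14 mm per rad.
- grip_hinge (a point): Centre of the hinge pin at the outer end of the crank arm, 90 mm from the crank axis, 52 mm above the head's top; the pin is level and square to the arm. The arm runs from the hub to here, 18 mm wide, its top 18 mm below the pin. The level line from crank_axis to here is the arm's direction; at the start it points roughly left (+y).
- grip (a joint): Fold angle of the grip about the hinge pin, rad: 0 = folded down along the arm towards the hub, 1.57 = fully upright against its stop (working position). The hinge is stiff (about 0.14 N m, 2.4 N at the ball) and stays where it is left.
- crank (a joint): Crank angle, rad, growing clockwise seen from above; stops at -0.8 and 2.8. A brake drags with about 0.6 N m either way (6.7 N at the ball, 90 mm from the axis; about 5 N while paused) and holds the crank where it is left. Once the pad bears, every 10 N of pad force adds 0.14 N m (1.6 N at the ball) and takes about 0.06 rad. The lid is met 0.6 to 2.4 rad from the start.
- pad: Round press pad below the head on the crank's axis: a steel plate with a 10 mm thick rubber face, 52 mm across. Origin: centre of the rubber's underside (before it is squeezed). A glass jar with a brass-coloured lid stands under it on a wooden riser; risers differ in thickness, so the lid's height is not measured: its top is 118 to 130 mm above the table.
- jar_a: Bystander: glass jar with a steel lid, 72 mm across and 110 mm high, left of the press; origin under its centre.
- jar_b: Bystander: glass jar with a brass-coloured lid, 80 mm across and 95 mm high, left of the press; origin under its centre.
- funnel: Bystander: yellow plastic funnel standing on its mouth, 110 mm across and 120 mm high, left of the press; origin under its centre.
- whisk: Bystander: stainless steel whisk, 250 mm long, lying flat right of the press; origin at its middle, x towards its wires.
- seal_ring: Bystander: orange sealing ring, 80 mm across and 6 mm high, lying near left of the press; origin under its centre.
- press: The jar press, bolted down in a place and yaw that differ each time: green base 150 x 210 mm, two steel posts 78 mm either side of the axis, green head beam on top. Origin under the base's centre, x across its short side.
- knob_center (a point): Centre of the red ball knob of the folding grip, 26 mm across, 58 mm from the hinge pin on a thin stem; the ball spins freely about the stem. Folded, the grip lies level over the arm pointing to the hub, the ball 5 mm above the arm, 52 mm from its centre to the head's top, clear at both sides of the arm. Upright, the ball's centre is 58 mm above the pin.

How it is judged:
By the outcome, as a careful person would: the job done as asked, in the order asked, and still so for the second after the job is handed in, with the robot touching nothing.
It also fails if it takes over 67 s, if anything falls off the work surface, if the arm or the gripper's body presses on something with over 40 N, if the wrist force passes 120 N, or if a joint passes its speed limit or range.

## Working session

There is one attempt and no reset: what is moved stays moved. The work goes in short steps, Python scripts to look and compute and a tool call to move; the robot and the scene stay as the last step left them, time stands still between calls to the robot, and variables do not carry over. Pictures are saved under pics/ and viewed, at most 10 in all, crops included, and the job is handed in when it is done.

Besides the shell and the picture viewer there is one more tool, called after "Request:" by a JSON object that holds its "fn" and its "kwargs". move_arm: Moves the arm, as the interface text tells. Its arguments: {"type":"object","properties":{"deltas":{"type":"array","items":{"type":"array","items":{"type":"array","items":{"type":"number"}}}},"grip_force":{"type":"number"}},"required":["deltas"]}

```bash
mkdir -p pics; ls
python3 - <<'E'
from bench import sense,camera
import cv2,numpy as np
s=sense();print({k:np.round(v,3).tolist() for k,v in s.items()})
for n in('side','top'):
    c=camera(n);cv2.imwrite(f'pics/{n}0.png',c['img'][:,:,::-1]);print(n,np.round(c['mtx'],1).tolist(),np.round(c['view'],3).tolist())
E
```

```text
pics
{'clock': 0.0, 'joint_pos': [1.091, 0.616, -0.013, 1.425, 0.008, 1.103, -0.04], 'qvel': [0.001, 0.002, -0.002, 0.002, 0.002, 0.001, 0.001], 'tau': [-0.0, -46.922, 0.259, -17.103, 0.01, 0.01, -0.0], 'ee_pos': [0.284, -0.584, 0.23], 'eef_rot': [-3.059, -0.705, 0.001], 'wrist_force': [0.58, -0.035, -0.653], 'ft_torque': [0.005, 0.043, -0.057], 'grasp_force': 0.0, 'gripper_width': 0.995}
side [[365.4, 0.0, 319.5], [0.0, 365.4, 198.0], [0.0, 0.0, 1.0]] [[-0.727, -0.687, -0.007, 0.395], [-0.516, 0.553, -0.654, 0.317], [0.453, -0.472, -0.757, 1.015], [0.0, 0.0, 0.0, 1.0]]
top [[513.1, 0.0, 326.9], [0.0, 513.1, 203.5], [0.0, 0.0, 1.0]] [[-0.024, -1.0, -0.008, 0.079], [-0.991, 0.025, -0.13, 0.517], [0.131, 0.005, -0.991, 1.47], [0.0, 0.0, 0.0, 1.0]]
```

View pics/side0.png

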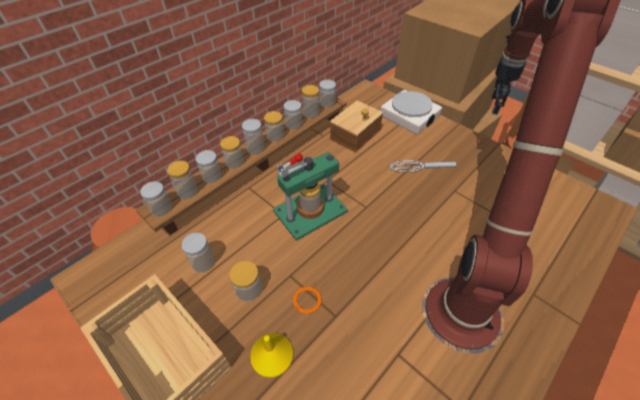

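View pics/top0.png

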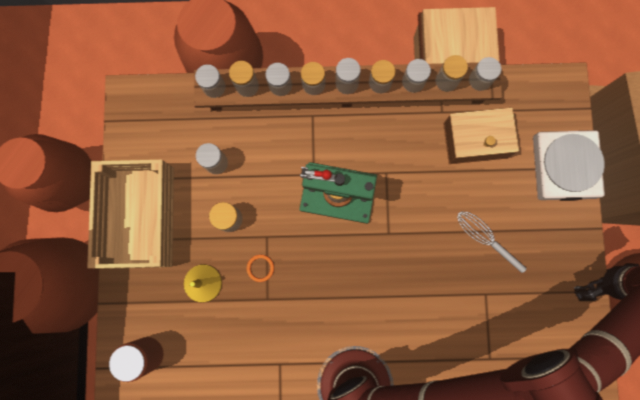

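Side view: press around (310,190) with red knob near (297,158). Top view: knob near (323,175), hub near (341,180), arm pointing left to (304,173).

```bash
cat > h.py <<'E'
from bench import sense,camera
import cv2,numpy as np
from scipy.spatial.transform import Rotation as R
def ray(c,uv):
    Rm,t=c['view'][:3,:3],c['view'][:3,3]; K=c['mtx']
    return -Rm.T@t, Rm.T@np.linalg.solve(K,[uv[0],uv[1],1.])
def onz(c,uv,z):
    o,d=ray(c,uv); return o+d*(z-o[2])/d[2]
def tri(a,ua,b,ub):
    oa,da=ray(a,ua);ob,db=ray(b,ub)
    s=np.linalg.lstsq(np.c_[da,-db],ob-oa,rcond=None)[0]
    p,q=oa+s[0]*da,ob+s[1]*db; return (p+q)/2,np.linalg.norm(p-q)
def proj(c,p):
    q=c['mtx']@(c['view']@np.r_[p,1])[:3]; return q[:2]/q[2]
def red(c,box):
    x0,y0,x1,y1=box; h=cv2.cvtColor(c['img'][y0:y1,x0:x1],cv2.COLOR_RGB2HSV)
    m=((h[...,0]<6)|(h[...,0]>174))&(h[...,1]>190)&(h[...,2]>90)
    n,l,st,ce=cv2.connectedComponentsWithStats(m.astype(np.uint8))
    if n<2: return None,0
    i=1+np.argmax(st[1:,4]); return ce[i]+[x0,y0],st[i,4]
def crop(c,box,k,fn):
    x0,y0,x1,y1=box; cv2.imwrite(fn,cv2.resize(c['img'][y0:y1,x0:x1,::-1],None,fx=k,fy=k,interpolation=cv2.INTER_CUBIC))
E
python3 - <<'E'
from h import *
t=camera('top');s=camera('side')
ut,a=red(t,(290,150,390,230));us,b=red(s,(260,130,350,220));print(ut,a,us,b)
print('knob',tri(t,ut,s,us),onz(t,ut,.262),onz(s,us,.262))
crop(t,(290,150,390,230),6,'pics/t1.png');crop(s,(262,140,352,240),6,'pics/s1.png')
I=np.vstack([cv2.imread('pics/t1.png')[:300],cv2.resize(cv2.imread('pics/s1.png')[:300],(600,300))])
I=np.hstack([cv2.imread('pics/t1.png')[:420,:400],cv2.imread('pics/s1.png')[:420,:400]]);cv2.imwrite('pics/c1.png',I)
for n,c,box in(('t',t,(285,145,400,235)),('s',s,(260,140,360,245))):
    x0,y0,x1,y1=box;h=cv2.cvtColor(c['img'][y0:y1,x0:x1],cv2.COLOR_RGB2HSV)
    m=((h[...,0]>60)&(h[...,0]<95)&(h[...,1]>90)).astype(np.uint8)
    k=max(cv2.findContours(m,0,2)[0],key=cv2.contourArea)
    print(n,(cv2.approxPolyDP(k,2,True)[:,0]+[x0,y0]).tolist())
E
```

```text
[323.5875 173.8875] 80 [296.1641791  158.05970149] 67
knob (array([0.56152852, 0.07240091, 0.27400332]), np.float64(0.0010789320499750628)) [0.56340094 0.07217791 0.262     ] [0.57173744 0.06413509 0.262     ]
t [[305, 190], [303, 200], [309, 205], [302, 209], [363, 221], [367, 219], [363, 219], [361, 214], [368, 213], [370, 201], [363, 203], [357, 199], [346, 207], [333, 208], [323, 200], [321, 192], [310, 193]]
s [[325, 188], [321, 189], [321, 196], [325, 202], [324, 210], [316, 219], [303, 219], [297, 214], [297, 198], [292, 200], [295, 216], [292, 222], [285, 219], [285, 204], [278, 207], [281, 208], [280, 211], [274, 209], [296, 238], [346, 210], [343, 206], [339, 207], [340, 203], [334, 196], [329, 202], [324, 199]]
```

View pics/c1.png

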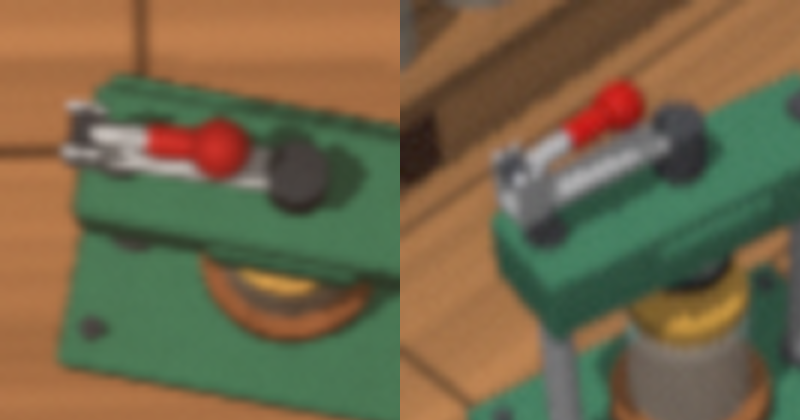

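Run:
```python
from h import *
t=camera('top');s=camera('side')
k,e=tri(t,(326.5,174.8),s,(298.7,157.3));print('knob',k,e)
h,e=tri(t,(304,172.5),s,(280.7,168.3));print('hinge',h,e)
a,e=tri(t,(339.7,179.2),s,(309.2,159.2));print('hub',a,e)
for n,uv,z in(('knob',(326.5,174.8),.262),('hinge',(304,172.5),.262),('hub',(339.7,179.2),.245)): print(n,onz(t,uv,z))
for n,uv,z in(('knob',(298.7,157.3),.262),('hinge',(280.7,168.3),.262),('hub',(309.2,159.2),.245)): print(n,onz(s,uv,z))
# ball circle fit: bright saturated mask, blob near
for c,box in((t,(318,165,336,186)),(s,(290,150,306,166))):
    x0,y0,x1,y1=box;I=c['img'][y0:y1,x0:x1].astype(int)
    print(((I[...,0]-I[...,1]>70)&(I[...,1]<70)).astype(int))
# base corners at z=? (base top unknown ~.015)
print([onz(t,uv,.015)[:2].round(4).tolist() for uv in((302,209),(372,222),(377,176),(307,163))])
m=R.from_rotvec(sense()['eef_rot']).as_matrix();print(m.round(3))
```

```text
knob [0.55900218 0.06513478 0.27359391] 0.0007647837220093546
hinge [0.56959005 0.12265687 0.26415918] 0.004795420726997287
hub [0.55139206 0.03200814 0.24849577] 0.00021108233126751182
knob [0.56089487 0.06494404 0.262     ]
hinge [0.56818281 0.12115367 0.262     ]
hub [0.5519361  0.03186817 0.245     ]
knob [0.56869237 0.05695976 0.262     ]
hinge [0.57343363 0.12261912 0.262     ]
hub [0.55416993 0.02946537 0.245     ]
[[0 0 0 0 0 0 0 0 0 0 0 0 0 0 0 0 0 0]
 [0 0 0 0 0 0 0 0 0 0 0 0 0 0 0 0 0 0]
 [0 0 0 0 0 0 0 0 0 0 0 0 0 0 0 0 0 0]
 [0 0 0 0 0 0 0 0 0 0 0 0 0 0 0 0 0 0]
 [0 0 0 0 0 0 0 0 0 0 0 0 0 0 0 0 0 0]
 [0 0 0 0 0 0 0 1 1 1 0 0 0 0 0 0 0 0]
 [1 1 0 0 0 1 1 1 1 1 1 0 0 0 0 0 0 0]
 [1 1 1 1 1 1 1 1 1 1 1 1 0 0 0 0 0 0]
 [1 1 1 1 1 1 1 1 1 1 1 1 1 0 0 0 0 0]
 [1 1 1 1 1 1 1 1 1 1 1 1 1 0 0 0 0 0]
 [1 1 1 1 1 1 1 1 1 1 1 1 1 0 0 0 0 0]
 [0 0 0 0 1 1 1 1 1 1 1 1 1 0 0 0 0 0]
 [0 0 0 0 0 1 1 1 1 1 1 1 0 0 0 0 0 0]
 [0 0 0 0 0 0 1 1 1 1 1 0 0 0 0 0 0 0]
 [0 0 0 0 0 0 0 0 0 0 0 0 0 0 0 0 0 0]
 [0 0 0 0 0 0 0 0 0 0 0 0 0 0 0 0 0 0]
 [0 0 0 0 0 0 0 0 0 0 0 0 0 0 0 0 0 0]
 [0 0 0 0 0
[... 154 characters left out ...]
0 0 0 0 0 0 0 0 0 0 0 0 0]
 [0 0 0 0 0 0 0 0 0 0 0 0 0 0 0 0]
 [0 0 0 0 0 0 0 0 0 0 0 0 0 0 0 0]
 [0 0 0 0 0 0 0 0 1 1 0 0 0 0 0 0]
 [0 0 0 0 0 0 1 1 1 1 1 0 0 0 0 0]
 [0 0 0 0 0 1 1 1 1 1 1 1 0 0 0 0]
 [0 0 0 0 1 1 1 1 1 1 1 1 1 0 0 0]
 [0 0 0 1 1 1 1 1 1 1 1 1 1 0 0 0]
 [0 0 1 1 1 1 1 1 1 1 1 1 1 0 0 0]
 [0 1 1 1 1 1 1 1 1 1 1 1 0 0 0 0]
 [1 1 1 1 1 1 1 1 1 1 1 0 0 0 0 0]
 [1 1 1 1 1 1 1 1 1 0 0 0 0 0 0 0]
 [0 1 1 1 1 1 0 0 0 0 0 0 0 0 0 0]
 [0 1 1 1 0 0 0 0 0 0 0 0 0 0 0 0]
 [0 1 0 0 0 0 0 0 0 0 0 0 0 0 0 0]
 [0 0 0 0 0 0 0 0 0 0 0 0 0 0 0 0]]
[[0.5064, 0.1412], [0.4625, -0.0649], [0.6001, -0.0847], [0.6451, 0.1238]]
[[ 0.899  0.437 -0.   ]
 [ 0.437 -0.899  0.001]
 [ 0.    -0.001 -1.   ]]
```

Run:
```python
from h import *
t=camera('top');s=camera('side')
u=np.array([.185,.983]);ax=np.array([.5525,.0305])
for n,p in(('hub',np.r_[ax,.245]),('hinge',np.r_[ax+.09*u,.262])):print(n,proj(t,p).round(1),proj(s,p).round(1))
for th in(0,.1,.2,.3):
    p=np.r_[ax+.09*u-.058*np.cos(th)*u,.262+.058*np.sin(th)];print(th,p.round(4),proj(t,p).round(1),proj(s,p).round(1))
```

```text
hub [340.2 179. ] [309.4 159.6]
hinge [304.9 172.1] [282.7 168.4]
0 [0.5584 0.062  0.262 ] [327.7 175.7] [300.  159.9]
0.1 [0.5585 0.0622 0.2678] [327.6 175.3] [299.8 158.4]
0.2 [0.5586 0.0631 0.2735] [327.2 174.8] [299.4 157. ]
0.3 [0.5589 0.0645 0.2791] [326.6 174.3] [298.9 155.8]
```

Request:
{"fn": "move_arm", "kwargs": {"deltas": [[[0,0,-6,0,0],[5,-4.4,-11,-8,0],[10,-8.7,-12,-17,0],[15,-13.1,-12,-26,0],[20,-17.4,-12,-34,0]]]}}

```text
clock: 1.02
ee_pos: [0.377, -0.3663, 0.3516]
eef_rot: [2.716, 1.575, 0.001]
wrist_force: [0.4, -1.0, 0.2]
gripper_width: 0.998
grasp_force: 0.0
```

```bash
cat > to.py <<'E'
import sys
from h import *
# prints shift in tool axes (cm) from measured pose to world target
s=sense();m=R.from_rotvec(s['eef_rot']).as_matrix()
tgt=np.array(list(map(float,sys.argv[1:4])))
print('pos',s['ee_pos'].round(4) if hasattr(s['ee_pos'],'round') else s['ee_pos'],'t',s['clock'],'shift cm',(m.T@(tgt-s['ee_pos'])*100).round(2),'yawx',np.degrees(np.arctan2(m[1,0],m[0,0])).round(1),'j7',np.round(s['joint_pos'][6],2))
E
python3 to.py .559 .0635 .35
```

```text
pos [ 0.377  -0.3663  0.3516] t 1.025 shift cm [46.34 -5.56  0.13] yawx 60.2 j7 0.14
```

Request:
{"fn": "move_arm", "kwargs": {"deltas": [[[6,-0.8,0,-4,0],[12,-1.5,0,-8,0],[18,-2.3,0,-12,0],[24,-3,0,-16,0],[30,-3.8,0,-19.5,0]]]}}

```text
clock: 1.65
ee_pos: [0.4942, -0.0878, 0.3511]
eef_rot: [2.414, 2.009, 0.001]
wrist_force: [2.0, -0.2, -0.5]
gripper_width: 1.001
grasp_force: 0.0
```

Request:
{"fn": "move_arm", "kwargs": {"deltas": [[[5,0,0,0,0],[9,0,0,0,0],[12,0,0,0,0],[12,0,0,0,0],[12,0,0,0,0]]]}}

```text
clock: 2.28
ee_pos: [0.5156, 0.0273, 0.3507]
eef_rot: [2.417, 2.005, -0.001]
wrist_force: [0.0, -0.7, 0.1]
gripper_width: 1.001
grasp_force: 0.0
```

```bash
python3 to.py .559 .0635 .29
python3 - <<'E'
from h import *
t=camera('top');s=camera('side')
a=t['img'][130:230,270:410,::-1];b=s['img'][110:210,240:380,::-1]
cv2.imwrite('pics/c2.png',cv2.resize(np.hstack([a,b]),None,fx=2.85,fy=2.85,interpolation=2))
p=np.array(sense()['ee_pos']);print(proj(t,p),proj(s,p))
E
```

```text
pos [0.5156 0.0273 0.3507] t 2.275 shift cm [4.36 3.6  6.06] yawx 79.4 j7 -0.44
[343.05461098 186.50856987] [319.15571192 136.29391489]
```

View pics/c2.png

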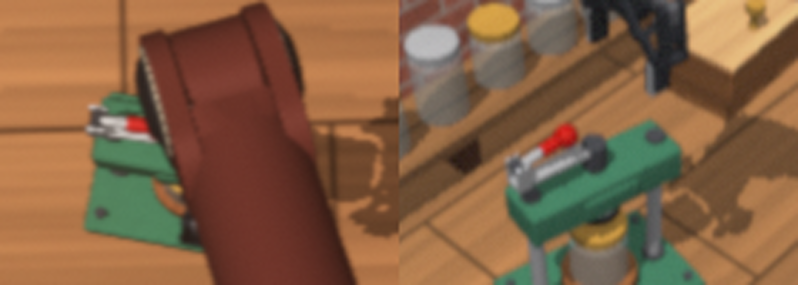

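Side crop shows the gripper to the right/behind of the hub (tip near pixel (330,140)), the knob near (298,157) unobstructed; top view is covered by the arm.

Request:
{"fn": "move_arm", "kwargs": {"deltas": [[[2,1.8,0,0,0],[4.4,3.6,0,0,0],[4.4,3.6,3,0,0],[4.4,3.6,6,0,0],[4.4,3.6,6,0,0]]]}}

```text
clock: 3.0
ee_pos: [0.5578, 0.0632, 0.2886]
eef_rot: [-2.417, -2.003, 0.008]
wrist_force: [-0.5, -0.5, -0.1]
gripper_width: 1.001
grasp_force: 0.0
```

```bash
python3 to.py .559 .0635 .25
python3 - <<'E'
from h import *
t=camera('top');s=camera('side')
a=t['img'][130:230,270:410,::-1];b=s['img'][110:210,240:380,::-1]
cv2.imwrite('pics/c3.png',cv2.resize(b,None,fx=5,fy=5,interpolation=2))
print(red(s,(280,140,310,175)))
E
```

```text
pos [0.5578 0.0632 0.2886] t 3.0 shift cm [0.06 0.14 3.86] yawx 79.3 j7 -0.54
(array([296.16176471, 158.10294118]), np.int32(68))
```

View pics/c3.png

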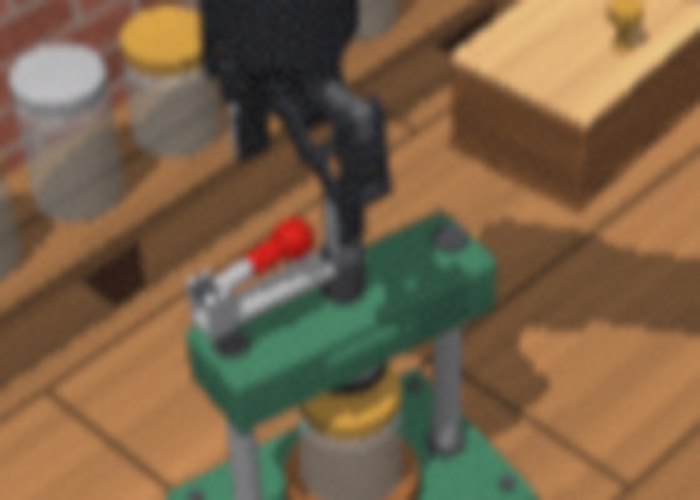

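The near finger hangs in front of the hub, far finger behind; the ball (295,158) lies between them, untouched.

Request:
{"fn": "move_arm", "kwargs": {"deltas": [[[0,0.1,2,0,0],[0,0.1,3.8,0,60],[0,0.1,3.8,0,120],[0,0.1,3.8,0,140],[0,0.1,3.8,0,150]]], "grip_force": 20}}

```text
clock: 3.72
ee_pos: [0.5608, 0.0653, 0.2541]
eef_rot: [2.416, 2.007, 0.004]
wrist_force: [0.5, 0.9, 0.7]
gripper_width: 0.409
grasp_force: 0.0
```

```bash
python3 to.py .559 .0635 .25
```

```text
pos [0.5608 0.0653 0.2541] t 3.725 shift cm [-0.21 -0.15  0.41] yawx 79.4 j7 -0.56
```

Request:
{"fn": "move_arm", "kwargs": {"deltas": [[[0,-0.1,0.3,0,160],[0,-0.1,0.3,0,165],[0,-0.1,0.3,0,170],[0,-0.1,0.3,0,172],[0,-0.1,0.3,0,172]]]}}

```text
clock: 4.35
ee_pos: [0.5616, 0.0647, 0.2505]
eef_rot: [2.415, 2.004, 0.007]
wrist_force: [4.6, -0.3, 0.7]
gripper_width: 0.322
grasp_force: 2.8
```

```bash
python3 to.py .559 .0635 .25
python3 - <<'E'
from h import *
s=camera('side');print(red(s,(280,140,310,175)))
cv2.imwrite('pics/c4.png',cv2.resize(s['img'][120:200,250:350,::-1],None,fx=6,fy=6,interpolation=2))
E
```

```text
pos [0.5616 0.0647 0.2505] t 4.35 shift cm [-0.17 -0.23  0.05] yawx 79.4 j7 -0.56
(array([294.4       , 158.53333333]), np.int32(45))
```

View pics/c4.png

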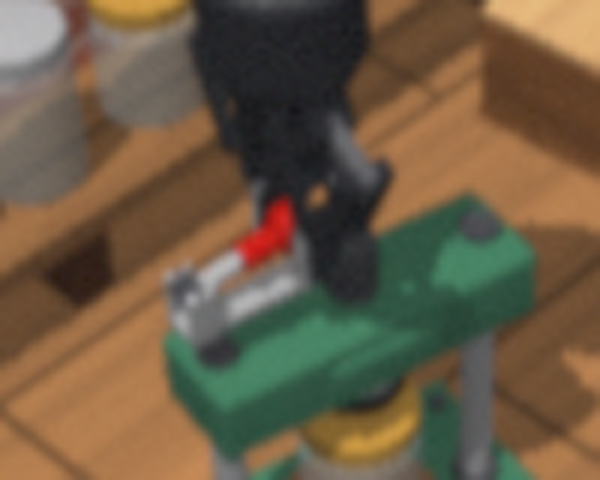

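The ball is now between the pads, far finger touching (about 4.6 N); shift 1 mm toward +x and finish closing.

Request:
{"fn": "move_arm", "kwargs": {"deltas": [[[0,0.1,0,0,172],[0,0.1,0,0,176],[0,0.1,0,0,182],[0,0.1,0,0,190],[0,0.1,0,0,190]]], "grip_force": 25}}

```text
clock: 5.03
ee_pos: [0.5626, 0.0645, 0.2506]
eef_rot: [2.414, 2.004, 0.007]
wrist_force: [6.0, -1.3, -0.2]
gripper_width: 0.286
grasp_force: 24.5
```

```bash
python3 to.py .559 .0635 .25
```

```text
pos [0.5626 0.0645 0.2506] t 5.025 shift cm [-0.16 -0.34  0.05] yawx 79.4 j7 -0.56
```

Request:
{"fn": "move_arm", "kwargs": {"deltas": [[[0,0.1,0,0,190],[0,0.2,0,0,190],[0,0.2,0,0,190],[0,0.2,0,0,190],[0,0.2,0,0,190]]]}}

```text
clock: 5.65
ee_pos: [0.5627, 0.0644, 0.2501]
eef_rot: [2.416, 2.006, 0.002]
wrist_force: [5.3, -1.7, 2.5]
gripper_width: 0.281
grasp_force: 24.6
```

```bash
cat > st.py <<'E'
from h import *
s=sense();m=R.from_rotvec(s['eef_rot']).as_matrix()
print('t',s['clock'],'pos',np.round(s['ee_pos'],4),'Ftool',(m.T@s['wrist_force']).round(2),'F',np.round(s['wrist_force'],2),'T',np.round(s['ft_torque'],2),'yawx',np.degrees(np.arctan2(m[1,0],m[0,0])).round(1),'j',np.round(s['joint_pos'],2),'w',round(s['gripper_width']*85,1),s['grasp_force'])
E
python3 st.py
```

```text
t 5.65 pos [0.5627 0.0644 0.2501] Ftool [-0.67  5.52 -2.45] F [ 5.3  -1.67  2.46] T [-0.36 -0.96  0.03] yawx 79.4 j [ 0.12  0.49 -0.43  1.64  0.23  1.06 -0.56] w 23.9 24.61060345172882
```

Request:
{"fn": "move_arm", "kwargs": {"deltas": [[[0,0.1,0,0,190],[0,0.2,0,0,190],[0,0.3,0,0,190],[0,0.3,0,0,190],[0,0.3,0,0,190]]]}}

```text
clock: 6.28
ee_pos: [0.5632, 0.0641, 0.2491]
eef_rot: [-2.414, -2.007, 0.006]
wrist_force: [-2.7, -1.5, 2.1]
gripper_width: 0.283
grasp_force: 24.6
```

```bash
python3 st.py
```

```text
t 6.275 pos [0.5632 0.0641 0.2491] Ftool [-1.95 -2.38 -2.05] F [-2.68 -1.48  2.06] T [-0.36  0.62  0.14] yawx 79.5 j [ 0.12  0.5  -0.43  1.63  0.23  1.06 -0.55] w 24.0 24.631573855876923
```

Request:
{"fn": "move_arm", "kwargs": {"deltas": [[[0,-0.1,-0.6,0,190],[0.1,-0.1,-1.15,0,190],[0.25,-0.1,-1.7,0,190],[0.45,-0.1,-2.25,0,190],[0.45,-0.1,-2.25,0,190]]]}}

```text
clock: 6.9
ee_pos: [0.5644, 0.0702, 0.2728]
eef_rot: [-2.414, -2.008, -0.001]
wrist_force: [-0.9, 2.7, -2.5]
gripper_width: 0.282
grasp_force: 25.1
```

```bash
python3 st.py;python3 - <<'E'
from h import *
s=camera('side');print(red(s,(270,130,320,175)))
E
```

```text
t 6.9 pos [0.5644 0.0702 0.2728] Ftool [ 2.47 -1.33  2.46] F [-0.86  2.68 -2.45] T [0.53 0.42 0.06] yawx 79.5 j [ 0.12  0.48 -0.44  1.6   0.22  1.12 -0.55] w 24.0 25.07246822118759
(array([291.90909091, 155.36363636]), np.int32(44))
```

Request:
{"fn": "move_arm", "kwargs": {"deltas": [[[0.4,0,-0.2,0,190],[0.85,0,-0.6,0,190],[1.45,0,-1.25,0,190],[2.15,0,-1.75,0,190],[2.15,0,-1.75,0,190]]]}}

```text
clock: 7.58
ee_pos: [0.5679, 0.0883, 0.2906]
eef_rot: [2.417, 2.005, -0.006]
wrist_force: [-4.1, -2.4, 0.6]
gripper_width: 0.285
grasp_force: 25.0
```

```bash
python3 st.py
```

```text
t 7.575 pos [0.5679 0.0883 0.2906] Ftool [-3.15 -3.53 -0.61] F [-4.05 -2.44  0.63] T [-0.59  1.1   0.04] yawx 79.4 j [ 0.08  0.47 -0.44  1.55  0.21  1.17 -0.58] w 24.2 24.959004521369934
```

Request:
{"fn": "move_arm", "kwargs": {"deltas": [[[0.3,-0.1,-0.2,0,190],[0.7,-0.1,-0.4,0,190],[1.4,-0.15,-0.7,0,190],[2.0,-0.15,-0.85,0,190],[2.0,-0.15,-0.85,0,190]]]}}

```text
clock: 8.2
ee_pos: [0.5715, 0.1091, 0.2995]
eef_rot: [2.416, 2.005, 0.001]
wrist_force: [-3.1, -3.2, 2.5]
gripper_width: 0.283
grasp_force: 25.2
```

```bash
python3 st.py
```

```text
t 8.2 pos [0.5715 0.1091 0.2995] Ftool [-3.77 -2.49 -2.48] F [-3.14 -3.24  2.47] T [-0.75  0.77 -0.02] yawx 79.4 j [ 0.05  0.48 -0.44  1.52  0.21  1.19 -0.61] w 24.1 25.17507702112198
```

Request:
{"fn": "move_arm", "kwargs": {"deltas": [[[0.4,-0.1,-0.15,0,190],[0.8,-0.1,-0.25,0,190],[1.2,-0.15,-0.25,0,190],[1.3,-0.15,-0.25,0,190],[1.3,-0.15,-0.25,0,190]]]}}

```text
clock: 8.82
ee_pos: [0.5734, 0.1231, 0.3015]
eef_rot: [2.415, 2.006, 0.006]
wrist_force: [3.2, -5.1, 1.4]
gripper_width: 0.283
grasp_force: 25.3
```

```bash
python3 st.py
```

```text
t 8.825 pos [0.5734 0.1231 0.3015] Ftool [-4.46  4.05 -1.37] F [ 3.15 -5.13  1.38] T [-0.9  -0.62  0.03] yawx 79.4 j [ 0.03  0.48 -0.44  1.5   0.22  1.2  -0.63] w 24.1 25.31804233789444
```

Request:
{"fn": "move_arm", "kwargs": {"deltas": [[[0.2,0.1,0,0,190],[0.4,0.1,0,0,190],[0.4,0.1,0,0,190],[0.4,0.1,0,0,190],[0.4,0.1,0,0,190]]]}}

```text
clock: 9.45
ee_pos: [0.5741, 0.1272, 0.3013]
eef_rot: [2.416, 2.008, 0.003]
wrist_force: [3.3, -2.4, 4.4]
gripper_width: 0.281
grasp_force: 25.5
```

```bash
python3 st.py
python3 - <<'E'
from h import *
s=camera('side')
cv2.imwrite('pics/c5.png',cv2.resize(s['img'][110:200,240:350,::-1],None,fx=6,fy=6,interpolation=2))
E
```

```text
t 9.45 pos [0.5741 0.1272 0.3013] Ftool [-1.79  3.66 -4.45] F [ 3.27 -2.43  4.45] T [-0.76 -0.58  0.06] yawx 79.5 j [ 0.02  0.49 -0.44  1.5   0.22  1.2  -0.64] w 23.9 25.493992567062378
```

View pics/c5.png

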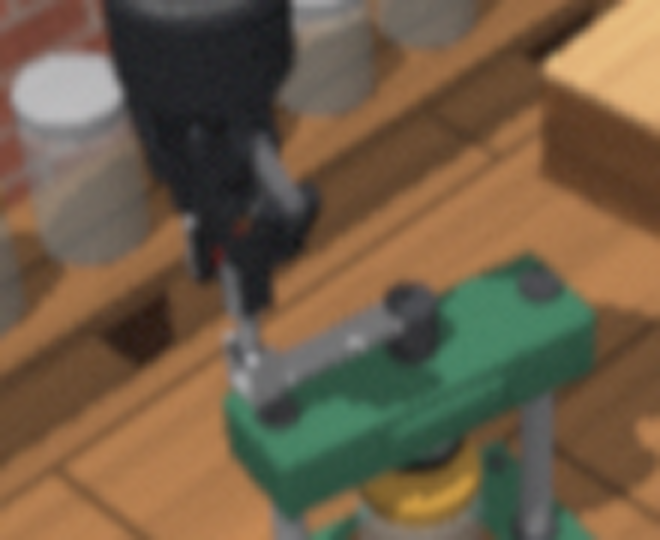

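The arm and crank are unchanged in direction; the stem stands practically upright with the ball between the fingers at (277,148). Push a little more against the stop.

Request:
{"fn": "move_arm", "kwargs": {"deltas": [[[0.15,-0.1,-0.1,0,190],[0.3,-0.1,-0.1,0,190],[0.4,-0.1,-0.1,0,190],[0.4,-0.1,-0.1,0,190],[0.4,-0.1,-0.1,0,190]]]}}

```text
clock: 10.12
ee_pos: [0.5744, 0.1297, 0.3013]
eef_rot: [2.416, 2.005, 0.001]
wrist_force: [3.2, -4.5, 0.8]
gripper_width: 0.281
grasp_force: 25.3
```

```bash
python3 st.py
python3 - <<'E'
from h import *
t=camera('top');s=camera('side')
print(red(t,(280,140,340,200)),red(s,(260,130,310,175)))
u=np.array([.185,.983]);ax=np.array([.5535,.0305])
for dx in(0,.003,.006):
  print([proj(s,np.r_[ax+(.09+q)*u+[dx,0],z]).round(1) for q,z in((0,.262),(0,.29),(0,.307),(0,.32))])
h=s['img'][140:185,265:300].astype(int)
print('\n'.join(''.join('%4d'%v for v in r) for r in h.mean(2).astype(int)[10:36,5:25]))
E
```

```text
t 10.125 pos [0.5744 0.1297 0.3013] Ftool [-3.78  4.01 -0.75] F [ 3.24 -4.45  0.77] T [-1.   -0.97  0.09] yawx 79.4 j [ 0.01  0.49 -0.44  1.49  0.22  1.21 -0.65] w 23.9 25.252645611763
(None, 0) (None, 0)
[array([282.5, 168.2]), array([281.6, 160.9]), array([281.1, 156.2]), array([280.6, 152.6])]
[array([281.7, 167.7]), array([280.9, 160.3]), array([280.3, 155.7]), array([279.9, 152.1])]
[array([281. , 167.2]), array([280.1, 159.8]), array([279.6, 155.2]), array([279.1, 151.6])]
  93  60  31  31  32  32  36  36  39  39  36  33  31  34  29  29  29  33  31  39
  95  58  30  31  34  40  41  37  37  38  33  35  38  32  30  26  28  28  31  41
  89  62  34  32  39  49  47  36  37  35  38  34  35  29  26  31  34  29  35  57
  81  63  39  34  42  56  61  48  39  37  36  34  33  30  30  39  42  44  50  75
  77  65  45  30  41  58  69  61  43  37  37  36  29  30  39  50  58  61  76  98
  73  71  50  31  32  53  81  80  62  41  40  33  28  33  46  63  74  83  98 111
  74  72  51  36  37  55  80  91  72  49  33  32  31  36  55  79  94 102 111 116
  78  72  58  52  54  63  81  96  83  49  37  33 
[... 789 characters left out ...]
 113 102  93 111 110  95  94 109 117 118 118 120 117
 110 112 116 117 112 106 102 101  92  85 102 116 104  94 107 111 114 115 117 115
 115 115 115 110 102  98 101 108 100  88 105 145 142 111 106 104 107 112 114 114
 115 114 106  99 100 107 114 116 111 100 110 148 147 117 107 102 105 111 113 116
 110 104  99 100 112 120 123 122 120 118 125 132 123 111 109 105 107 114 116 116
  98  99 107 115 122 124 123 123 131 147 150 133 116 109 108 107 110 112 114 108
 100 111 120 123 126 122 120 120 129 154 165 140 117 110 109 108 108 106 101  92
 114 123 126 127 123 122 119 117 118 140 157 141 116 110 108 106 101  89  85  76
 124 126 128 126 122 120 116 111 106 116 136 133 116 109 104 100  88  76  67  66
```

Request:
{"fn": "move_arm", "kwargs": {"deltas": [[[-0.1,0.1,0,0,190],[-0.1,0.1,0,0,150],[-0.1,0.1,0,0,120],[-0.1,0.1,0,0,100],[-0.1,0.1,0,0,80]]]}}

```text
clock: 10.85
ee_pos: [0.5737, 0.1301, 0.3016]
eef_rot: [-2.415, -2.008, 0.001]
wrist_force: [0.5, -0.2, -0.3]
gripper_width: 0.685
grasp_force: 0.0
```

Request:
{"fn": "move_arm", "kwargs": {"deltas": [[[0,0,-3,0,60],[0,0,-7,0,40],[0,0,-10,0,40],[-5,0,-10,0,40],[-5,0,-10,0,40]]]}}

```text
clock: 11.48
ee_pos: [0.5652, 0.0755, 0.4022]
eef_rot: [2.422, 1.996, -0.003]
wrist_force: [-0.2, -0.2, -0.6]
gripper_width: 0.839
grasp_force: 0.0
```

```bash
python3 st.py
python3 - <<'E'
from h import *
t=camera('top');s=camera('side')
print(red(t,(280,140,340,200)),red(s,(260,130,310,175)))
a=cv2.resize(s['img'][125:195,255:325,::-1],(400,400),interpolation=2);b=cv2.resize(t['img'][140:210,285:355,::-1],(400,400),interpolation=2)
cv2.imwrite('pics/c6.png',np.hstack([a,b]))
E
```

```text
t 11.475 pos [0.5652 0.0755 0.4022] Ftool [-0.21 -0.15  0.59] F [-0.18 -0.18 -0.59] T [ 0.01  0.01 -0.01] yawx 79.0 j [ 0.1   0.4  -0.44  1.34  0.17  1.43 -0.52] w 71.3 0.0
(array([302.25714286, 166.81428571]), np.int32(70)) (array([279.46341463, 153.81707317]), np.int32(82))
```

View pics/c6.png

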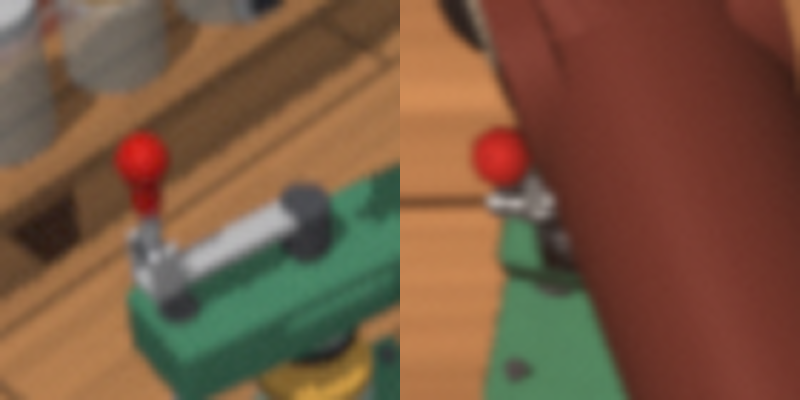

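Side: ball at (279.9,152.5), stem upright over the hinge (281,169); top: ball at (302.2,167.5). The grip looks upright.

Run:
```python
from h import *
t=camera('top');s=camera('side')
k,e=tri(t,(301.8,167.2),s,(279.6,152.2));print(k,e, onz(t,(301.8,167.2),.32),onz(s,(279.6,152.2),.32))
u=np.array([.185,.983])
for x in(.5515,.5535):
  for r in(.084,.09,.096):
    p=np.r_[np.array([x,.0305])+r*u,.32];print(x,r,p.round(4),proj(t,p).round(1),proj(s,p).round(1))
```

```text
[0.5689457  0.12312433 0.32503462] 0.000173130808090916 [0.56991469 0.12333471 0.32      ] [0.57348068 0.119691   0.32      ]
0.5515 0.084 [0.567  0.1131 0.32  ] [306.1 168.3] [283.1 152.1]
0.5515 0.09 [0.5681 0.119  0.32  ] [303.6 167.9] [281.2 153. ]
0.5515 0.096 [0.5693 0.1249 0.32  ] [301.2 167.5] [279.2 153.9]
0.5535 0.084 [0.569  0.1131 0.32  ] [306.1 167.5] [282.6 151.7]
0.5535 0.09 [0.5701 0.119  0.32  ] [303.6 167.1] [280.6 152.6]
0.5535 0.096 [0.5713 0.1249 0.32  ] [301.2 166.7] [278.7 153.5]
```

Request:
{"fn": "move_arm", "kwargs": {"deltas": [[[4.1,0.1,0,0,60],[4.1,0.1,0,0,60],[4.1,0.1,4,0,60],[4.1,0.1,8,0,60],[4.1,0.1,10,0,80]]], "grip_force": 20}}

```text
clock: 12.3
ee_pos: [0.5722, 0.1205, 0.2991]
eef_rot: [-2.414, -2.008, 0.006]
wrist_force: [0.3, 0.6, 0.2]
gripper_width: 0.689
grasp_force: 0.0
```

Request:
{"fn": "move_arm", "kwargs": {"deltas": [[[0,0,0,0,120],[0,0,0,0,140],[0,0,0,0,150],[0,0,0,0,152],[0,0,0,0,152]]]}}

```text
clock: 12.92
ee_pos: [0.5736, 0.1206, 0.3022]
eef_rot: [2.416, 2.007, 0.001]
wrist_force: [0.0, 0.1, -0.1]
gripper_width: 0.403
grasp_force: 0.0
```

```bash
cat > cr.py <<'E'
from h import *
import sys
s=sense();m=R.from_rotvec(s['eef_rot']).as_matrix();p=np.array(s['ee_pos']);ax=np.array([.557,.031])
d=p[:2]-ax;phi=np.arctan2(d[1],d[0]);r=np.hypot(*d);tg=np.array([np.sin(phi),-np.cos(phi)]);F=np.array(s['wrist_force'])
yaw=np.arctan2(m[1,0],m[0,0])
print('t %.2f r %.1fmm crankTCP %.3f rad yaw-phi %.1fdeg z %.4f Ftan %.2f Frad %.2f Fz %.2f w %.1f j7 %.2f'%(s['clock'],r*1e3,np.radians(80.5)-phi,np.degrees(yaw-phi),p[2],-F[:2]@tg,F[:2]@d/r,F[2],s['gripper_width']*85,s['joint_pos'][6]),p.round(4))
E
python3 cr.py
```

```text
t 12.93 r 91.2mm crankTCP 0.017 rad yaw-phi -0.1deg z 0.3022 Ftan -0.02 Frad 0.14 Fz -0.14 w 34.3 j7 -0.63 [0.5736 0.1206 0.3022]
```

Request:
{"fn": "move_arm", "kwargs": {"deltas": [[[0,0.45,0,2.9,152],[-0.05,0.9,0,5.7,152],[-0.1,1.35,0,8.6,152],[-0.2,1.8,0,11.5,152],[-0.3,2.25,0,14.3,152]]]}}

```text
clock: 13.55
ee_pos: [0.592, 0.116, 0.3019]
eef_rot: [-2.641, -1.69, 0.006]
wrist_force: [-5.3, 1.9, 2.8]
gripper_width: 0.405
grasp_force: 3.2
```

```bash
python3 cr.py
```

```text
t 13.55 r 91.9mm crankTCP 0.224 rad yaw-phi -2.4deg z 0.3019 Ftan 5.64 Frad -0.31 Fz 2.82 w 34.4 j7 -0.83 [0.592  0.116  0.3019]
```

Works as planned. Continue.

Request:
{"fn": "move_arm", "kwargs": {"deltas": [[[0,0.45,0,2.9,152],[-0.05,0.9,0,5.7,152],[-0.1,1.35,0,8.6,152],[-0.2,1.8,0,11.5,152],[-0.3,2.25,0,14.3,152]]]}}

```text
clock: 14.18
ee_pos: [0.6114, 0.1051, 0.3019]
eef_rot: [-2.83, -1.349, 0.005]
wrist_force: [-5.7, 3.8, 2.0]
gripper_width: 0.403
grasp_force: 3.2
```

```bash
python3 cr.py
```

```text
t 14.18 r 91.9mm crankTCP 0.467 rad yaw-phi -2.8deg z 0.3019 Ftan 6.84 Frad -0.32 Fz 2.02 w 34.2 j7 -1.02 [0.6114 0.1051 0.3019]
```

Request:
{"fn": "move_arm", "kwargs": {"deltas": [[[0,0.3,0,1.7,152],[0,0.55,0,3.4,152],[-0.05,0.8,0,5.2,152],[-0.1,1.1,0,6.9,152],[-0.1,1.35,0,8.6,152]]]}}

```text
clock: 14.8
ee_pos: [0.6215, 0.0964, 0.3019]
eef_rot: [-2.922, -1.134, 0.004]
wrist_force: [-5.4, 4.0, 1.7]
gripper_width: 0.403
grasp_force: 3.1
```

```bash
python3 cr.py
```

```text
t 14.80 r 91.9mm crankTCP 0.613 rad yaw-phi -2.9deg z 0.3019 Ftan 6.66 Frad -0.95 Fz 1.71 w 34.2 j7 -1.14 [0.6215 0.0964 0.3019]
```

Request:
{"fn": "move_arm", "kwargs": {"deltas": [[[0,0.3,0,1.7,152],[0,0.55,0,3.4,152],[-0.05,0.8,0,5.2,152],[-0.1,1.1,0,6.9,152],[-0.1,1.35,0,8.6,152]]]}}

```text
clock: 15.42
ee_pos: [0.6302, 0.0862, 0.302]
eef_rot: [-2.998, -0.912, 0.003]
wrist_force: [-3.4, 5.9, 1.3]
gripper_width: 0.407
grasp_force: 3.1
```

```bash
python3 cr.py
```

```text
t 15.43 r 91.7mm crankTCP 0.759 rad yaw-phi -3.2deg z 0.3020 Ftan 6.78 Frad 0.79 Fz 1.34 w 34.6 j7 -1.25 [0.6302 0.0862 0.302 ]
```

Request:
{"fn": "move_arm", "kwargs": {"deltas": [[[0,0.3,0,1.7,152],[0,0.55,0,3.4,152],[-0.05,0.8,0,5.2,152],[-0.1,1.1,0,6.9,152],[-0.1,1.35,0,8.6,152]]]}}

```text
clock: 16.05
ee_pos: [0.6373, 0.0749, 0.302]
eef_rot: [-3.058, -0.685, 0.002]
wrist_force: [-3.0, 4.9, 1.9]
gripper_width: 0.402
grasp_force: 3.1
```

```bash
python3 cr.py
```

```text
t 16.05 r 91.5mm crankTCP 0.905 rad yaw-phi -3.4deg z 0.3020 Ftan 5.77 Frad -0.26 Fz 1.92 w 34.2 j7 -1.36 [0.6373 0.0749 0.302 ]
```

Request:
{"fn": "move_arm", "kwargs": {"deltas": [[[0,0.3,0,1.7,152],[0,0.55,0,3.4,152],[-0.05,0.8,0,5.2,152],[-0.1,1.1,0,6.9,152],[-0.1,1.35,0,8.6,152]]]}}

```text
clock: 16.68
ee_pos: [0.6426, 0.0626, 0.302]
eef_rot: [-3.1, -0.454, 0.001]
wrist_force: [-2.4, 6.0, 1.2]
gripper_width: 0.403
grasp_force: 3.1
```

```bash
python3 cr.py
```

```text
t 16.68 r 91.2mm crankTCP 1.052 rad yaw-phi -3.6deg z 0.3020 Ftan 6.42 Frad -0.19 Fz 1.16 w 34.3 j7 -1.47 [0.6426 0.0626 0.302 ]
```

Request:
{"fn": "move_arm", "kwargs": {"deltas": [[[0,0.3,0,1.7,152],[0,0.55,0,3.4,152],[-0.05,0.8,0,5.2,152],[-0.1,1.1,0,6.9,152],[-0.1,1.35,0,8.6,152]]]}}

```text
clock: 17.3
ee_pos: [0.6459, 0.0498, 0.3021]
eef_rot: [-3.125, -0.221, 0.001]
wrist_force: [-1.0, 7.8, 0.9]
gripper_width: 0.407
grasp_force: 3.5
```

```bash
python3 cr.py
```

```text
t 17.30 r 90.9mm crankTCP 1.196 rad yaw-phi -3.9deg z 0.3021 Ftan 7.79 Frad 0.66 Fz 0.93 w 34.6 j7 -1.59 [0.6459 0.0498 0.3021]
```

Force and finger contact are rising (7.8 N): probable lid contact. Smaller steps.

Request:
{"fn": "move_arm", "kwargs": {"deltas": [[[0,0.1,0,0.7,152],[0,0.2,0,1.4,152],[0,0.3,0,2.1,152],[0,0.4,0,2.8,152],[0,0.5,0,3.5,152]]]}}

```text
clock: 17.92
ee_pos: [0.6465, 0.0462, 0.3021]
eef_rot: [-3.128, -0.128, 0.001]
wrist_force: [-0.9, 7.6, 1.0]
gripper_width: 0.401
grasp_force: 4.1
```

```bash
python3 cr.py
```

```text
t 17.93 r 90.8mm crankTCP 1.236 rad yaw-phi -5.0deg z 0.3021 Ftan 7.59 Frad 0.41 Fz 1.04 w 34.1 j7 -1.63 [0.6465 0.0462 0.3021]
```

Request:
{"fn": "move_arm", "kwargs": {"deltas": [[[0,0.1,0,0.7,152],[0,0.2,0,1.4,152],[0,0.3,0,2.1,152],[0,0.4,0,2.8,152],[0,0.5,0,3.5,152]]]}}

```text
clock: 18.55
ee_pos: [0.6471, 0.0425, 0.302]
eef_rot: [-3.129, -0.034, 0.001]
wrist_force: [-0.6, 8.7, 0.9]
gripper_width: 0.403
grasp_force: 4.7
```

```bash
python3 cr.py
```

```text
t 18.55 r 90.8mm crankTCP 1.279 rad yaw-phi -6.0deg z 0.3020 Ftan 8.66 Frad 0.51 Fz 0.94 w 34.3 j7 -1.68 [0.6471 0.0425 0.302 ]
```

Request:
{"fn": "move_arm", "kwargs": {"deltas": [[[0,0.1,0,0.7,152],[0,0.2,0,1.4,152],[0,0.3,0,2.1,152],[0,0.4,0,2.8,152],[0,0.5,0,3.5,152]]]}}

```text
clock: 19.18
ee_pos: [0.6475, 0.0387, 0.3021]
eef_rot: [-3.127, 0.06, 0.0]
wrist_force: [-0.8, 10.3, -0.0]
gripper_width: 0.405
grasp_force: 5.4
```

```bash
python3 cr.py
```

```text
t 19.18 r 90.8mm crankTCP 1.320 rad yaw-phi -7.1deg z 0.3021 Ftan 10.32 Frad 0.05 Fz -0.01 w 34.4 j7 -1.72 [0.6475 0.0387 0.3021]
```

Request:
{"fn": "move_arm", "kwargs": {"deltas": [[[0,0,0,0,152],[0,0,0,0,152],[0,0,0,0,152],[0,0,0,0,152],[0,0,0,0,152]]]}}

```text
clock: 19.8
ee_pos: [0.6475, 0.0386, 0.3021]
eef_rot: [-3.127, 0.059, 0.0]
wrist_force: [0.4, 10.4, 0.6]
gripper_width: 0.407
grasp_force: 5.2
```

```bash
python3 cr.py
```

```text
t 19.80 r 90.8mm crankTCP 1.322 rad yaw-phi -7.0deg z 0.3021 Ftan 10.35 Frad 1.23 Fz 0.58 w 34.6 j7 -1.72 [0.6475 0.0386 0.3021]
```

Request:
{"fn": "move_arm", "kwargs": {"deltas": [[[0,0.1,0,0,152],[0,0.15,0,0,152],[0,0.15,0,0,152],[0,0.15,0,0,152],[0,0.15,0,0,152]]]}}

```text
clock: 20.42
ee_pos: [0.6477, 0.0376, 0.3021]
eef_rot: [-3.126, 0.059, -0.001]
wrist_force: [0.9, 11.0, -0.5]
gripper_width: 0.408
grasp_force: 5.5
```

```bash
python3 cr.py
```

```text
t 20.43 r 90.9mm crankTCP 1.333 rad yaw-phi -6.3deg z 0.3021 Ftan 10.91 Frad 1.69 Fz -0.47 w 34.7 j7 -1.72 [0.6477 0.0376 0.3021]
```

About 27 N by force and by angle. Release.

Request:
{"fn": "move_arm", "kwargs": {"deltas": [[[0,-0.6,0,0,140],[0,-1.0,0,0,110],[0,-1.0,0,0,80],[0,-1.0,0,0,50],[0,-1.0,0,0,50]]]}}

```text
clock: 21.05
ee_pos: [0.6482, 0.0364, 0.3018]
eef_rot: [3.14, -0.074, 0.0]
wrist_force: [-0.3, -1.0, 0.1]
gripper_width: 0.804
grasp_force: 0.0
```

Request:
{"fn": "move_arm", "kwargs": {"deltas": [[[0,0,-3,0,50],[0,0,-7,0,50],[0,0,-10,0,50],[-4,-6,-10,0,50],[-8,-12,-10,0,50]]]}}

```text
clock: 21.68
ee_pos: [0.5834, 0.1448, 0.402]
eef_rot: [-3.14, 0.077, -0.002]
wrist_force: [0.9, 1.4, 0.7]
gripper_width: 0.805
grasp_force: 0.0
```

Request:
{"fn": "move_arm", "kwargs": {"deltas": [[[0,-5,0,0,50],[0,-10,0,0,50],[0,-10,0,0,50],[0,-10,0,0,50],[0,-10,0,0,50]]]}}

```text
clock: 22.3
ee_pos: [0.589, 0.2422, 0.4021]
eef_rot: [3.14, -0.078, 0.001]
wrist_force: [0.2, -0.1, 0.3]
gripper_width: 0.804
grasp_force: 0.0
```

```bash
python3 st.py
python3 - <<'E'
from h import *
t=camera('top');s=camera('side')
a=cv2.resize(s['img'][125:225,255:355,::-1],(400,400),interpolation=2);b=cv2.resize(t['img'][130:230,285:385,::-1],(400,400),interpolation=2)
cv2.imwrite('pics/c7.png',np.hstack([a,b]))
ax=np.array([.5535,.0305]);f=np.radians(80)-1.29
for dr in(-.006,0,.006):
  p=np.r_[ax+(.09+dr)*np.array([np.cos(f),np.sin(f)]),.32];print(dr,p,proj(t,p),proj(s,p))
print(red(t,(310,140,385,200)),red(s,(260,130,330,180)))
E
```

```text
t 22.3 pos [0.589  0.2422 0.4021] Ftool [ 0.22  0.1  -0.26] F [ 0.22 -0.11  0.26] T [ 0.    0.02 -0.01] yawx -2.8 j [-0.38  0.5  -0.09  1.15  0.05  1.49 -2.08] w 68.4 0.0
-0.006 [0.63702619 0.03940934 0.32      ] [336.12094602 138.97763811] [285.2842116  128.06492802]
0 [0.64299234 0.04004572 0.32      ] [335.79220874 136.57252711] [283.69395232 127.27153547]
0.006 [0.6489585 0.0406821 0.32     ] [335.46388674 134.17045443] [282.11098353 126.4817802 ]
(array([334.5, 140. ]), np.int32(4)) (array([283.        , 132.29411765]), np.int32(17))
```

View pics/c7.png

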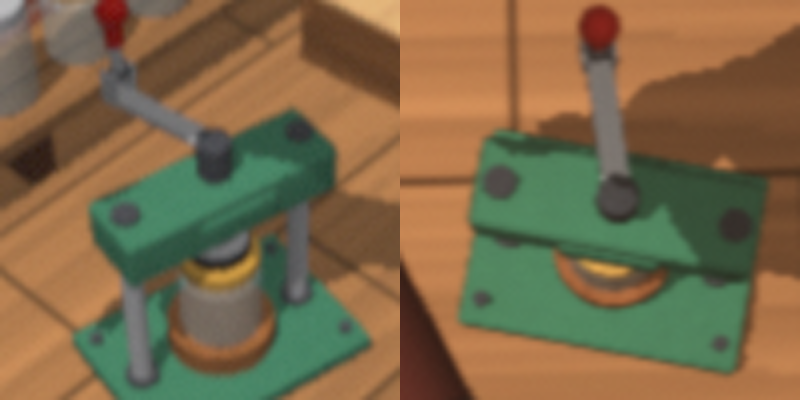

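Top view: crank arm points away from the robot and the ball is at (334.8,136.8), against (335.8,136.6) predicted for upright. Side view: the pad sits on the lid and the grip is upright. The robot is clear of everything.

```bash
python3 -c "
from bench import close_job;print(close_job())"
```

```text
the job is handed in; nothing more can be done
None
```

I swung the grip upright, cranked clockwise until the pad bore on the lid with about 27 N (estimated from the force at the ball and the crank angle), and handed the job in with the jar clamped and the robot clear; the close-up afterwards showed the grip still upright.

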